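Fit the L-shaped dish and the small pot into the serving tray

TASK

Lay up the wooden serving tray: of the two L-shaped lidded dishes, put in the one that fits round the built-in tealight block (the other is its mirror image and cannot fit), and put the small square pot into the last free square. Both must lie flat on the tray's floor, upright and let go; leave the mirror-image dish where it is.

Things in the scene. Friction and masses are not known exactly. Their poses are not given: they have to be found in the camera images.
- tray: Fixed wooden tray; inside floor 180 (x) by 120 mm (y), 8 mm above the worktop; splayed sides 22 mm high. Origin: its centre at worktop level. Block with tealight, 60x60x22 mm, at (+60,+30) mm. Only layout: dish's tab at (-16,-24) mm with axes along the tray's, its arm at y=-30, leg at (-60,+30); pot at (0,+30). 6 mm play to each side. Seated, their grip points are 69 mm above the worktop.
- corner_dish_grip (a point): White L-shaped dish that fits, 40 mm high: arm 168x48 mm along x, leg 48 mm wide at its -x end, towards +y. About 0.3 kg, lid fixed. Point: in the upright wooden grip tab, 61 mm above the underside; tab 14 mm thick (x), 32 long (y), top 11 mm and lid 21 mm above and below the point. From it the dish spans x -68 to +100, y -30 to +78 mm.
- other_dish_grip (a point): Mirror-image dish that does not fit, to be left alone: as the other, but the leg stands at the +x end of the arm (also towards +y). Point: in its grip tab, 61 mm above the underside. From it the dish spans x -100 to +68, y -30 to +78 mm.
- small_pot_grip (a point): Small square white pot, 48x48 mm, 40 mm high, about 0.14 kg, lid fixed. Point: at its centre seen from above, in the upright wooden grip tab, 61 mm above the underside; tab 14 mm thick (x), 32 long (y), its top 11 mm above the point, the lid 21 mm below it.
Not all that is in view belongs to the job. What is shaped like the part that bears corner_dish_grip but turquoise is not meant. What is shaped like the part that bears small_pot_grip but orange is not meant.

How it is judged:
By the outcome, as a careful person would: the job done as asked, in the order asked, and still so for the second after the job is handed in, with the robot touching nothing.
It also fails if it takes over 58 s, if anything falls off the work surface, if the arm or the gripper's body presses on something with over 40 N, if the wrist force passes 120 N, or if a joint passes its speed limit or range.

ROBOT

A 6-joint arm with a two-finger parallel gripper is mounted at the origin on a cart in front of the work surface, level with it; the furniture and walls round the work are solid. World frame = base frame: x ahead of the robot, y to its left, z up, the work surface at z = 0. Lengths are in mm, angles in degrees, forces in N, time in s.
With the tool pointing down it reaches from about 300 to 850 mm from the base axis. Payload 4.2 kg.
Tool frame: the origin (TCP) lies at the very end of the fingers, on their centre line; the grasp point (between the pads) lies 19 mm behind it (env.grasp_offset is the distance from the TCP to the grasp point, in mm); z points along the fingers, y is the line along which they close (so a half turn about z gives the same grasp; the last joint's range is limited). The gripper opens to 91 mm and grips with 3 to 60 N. Pads are 32 mm wide; open, the fingers measure 118 mm over their backs; the gripper's body (76 mm by 178 mm) begins 60 mm behind the grasp point.
Start: joints at [-70.187, 18.312, 89.639, -0, 72.044, -1.146], TCP at [205.68, -536.972, 213.976] pointing down, gripper open.
Joint ranges: [-177.97, 177.97], [-48.28, 115.42], [12.27, 149.76], [-77.06, 257.06], [2.81, 150.46], [-146.56, 146.56]. Speed limits (degrees/s): [147.25, 147.25, 180, 180, 180, 180].

INTERFACE

Orientations are given as [roll, pitch, yaw] about the fixed x, y, z axes, in that order (R = Rz(yaw) Ry(pitch) Rx(roll)).
In Python, from workcell import env, eyes gives the robot as it stands.
- The arm moves only by the tool send_rows, never from a script. Its arguments are lists of equal length, an entry for each row: "grip": the opening, from -1 (shut) to 1 (fully open), so that 0 is half open; "xyz": the shift along the world's x, y, z in m, a list of three; "yaw": the turn about the world's z in degrees. A call has 1 to 8 rows; each row is the pose to reach, as a shift and turn from the pose commanded when the call began; what a row does not reach only later rows make up. A row lasts 1/12 s, in which the tool goes at most 41.7 mm and 7.16 degrees, less where a joint would pass 70% of its speed; a pose out of reach is approached as far as the arm can. A call with a gripper value outside its range is refused whole. The fingers move at their own pace and stop on an object; "grip_force" is the grip in N (left out, the last holds). Time passes only in rows, so rows that repeat a pose let the fingers close. It gives the time, the measured TCP pose, the force, the opening and the grip force at its end, in the units of the state.
- env.state(): the state, without advancing time (a new reading comes with each control period).
- eyes.grab_frame(name): name is "scene" or "top" or "wrist"; returns a dict with "frame" (420x560x3 uint8, red, green, blue), "fx", "fy", "cx", "cy" (pixels), "pose" (4x4, takes a point from camera to world coordinates). Camera axes: x right, y down, z forward; pixel columns grow to the right and rows downward; lengths in mm; the calibration is good to about 2 mm. A picture is of the moment at which its call begins. There is no depth.
- env.job_done(): hands the job in; it is judged then, once.
The state is a dict: "time_s": time; "qpos": joint angles; "qvel": joint speeds; "effort": joint torques, N m; "ee_pos": TCP position; "ee_rot": TCP orientation; "force": force on the tool from outside, world axes, zero at the start; "torque": the same for the moment, N m; "gripper_width": finger opening in mm; "gripper_force": force on a finger pad.
Only numpy, scipy, OpenCV 4.12 (cv2) and the standard library are available. Lean on these libraries where they do the work, as an engineer would, in place of code of your own. Each camera call takes 0.05 s, during which the arm holds its last target. There are 200 camera calls.

## Working session

There is one attempt and no reset: what is moved stays moved. The work goes in short steps, Python scripts to look and compute and a tool call to move; the robot and the scene stay as the last step left them, time stands still between calls to the robot, and variables do not carry over. Pictures are saved under pics/ and viewed, at most 10 in all, crops included, and the job is handed in when it is done.

Besides the shell and the picture viewer there is one more tool, called as name(argument=value, ...) on one line, values as JSON. send_rows: Moves the arm, as the interface text tells. Its arguments: {"type":"object","properties":{"grip":{"type":"array"},"xyz":{"type":"array"},"yaw":{"type":"array"},"grip_force":{"type":"number"}},"required":["grip","xyz","yaw"]}

```bash
mkdir -p pics
python3 - <<'E'
from workcell import env, eyes
import cv2,numpy as np
for n in("top","scene"):
    f=eyes.grab_frame(n); cv2.imwrite(f"pics/{n}0.png",f["frame"][:,:,::-1]); print(n,f["fx"],f["cx"],f["cy"],f["pose"].round(3).tolist())
s=env.state();print(s["time_s"],s["ee_pos"],s["ee_rot"],s["gripper_width"],env.grasp_offset)
E
```

```text
top 430.19163932243873 282.73935548653833 207.18132415212904 [[-0.02, -0.982, 0.19, 404.224], [-1.0, 0.018, -0.016, -171.755], [0.012, -0.191, -0.982, 1069.289], [0.0, 0.0, 0.0, 1.0]]
scene 506.8917966765122 275.3902767283701 215.77306885014738 [[0.881, -0.227, 0.414, 19.023], [-0.473, -0.416, 0.777, -1231.428], [-0.004, -0.88, -0.474, 722.695], [0.0, 0.0, 0.0, 1.0]]
0.1 [ 205.51629674 -536.53141414  213.20941964] [-1.79908837e+02 -1.75345864e-03  2.09591104e+01] 91.42432667328059 18.8
```

View pics/top0.png

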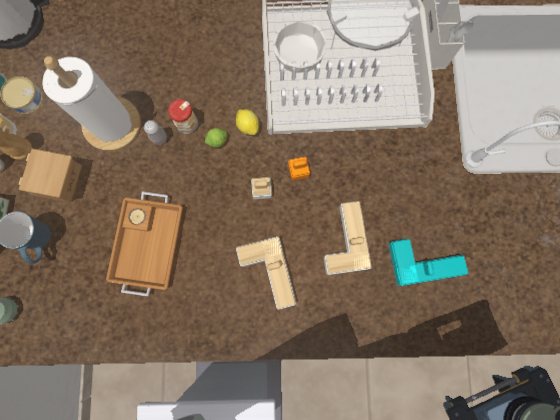

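View pics/scene0.png

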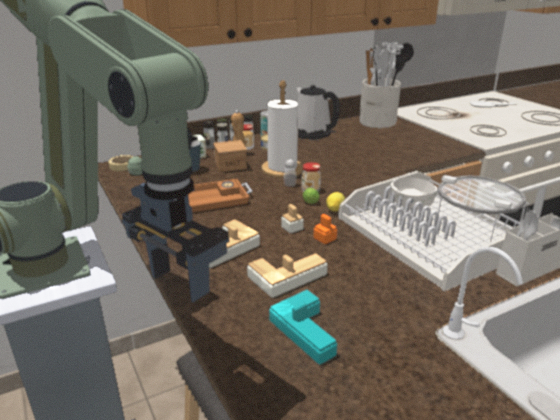

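Top view:
- **Fitting dish:** the long-arm dish at (350,240) has its corner at (366,268), with its long arm going up and its short leg going left. The leg is counter-clockwise of the arm, so this is the one that fits.
- **Mirror dish:** the one at (270,270) has its corner at (277,242), arm down and leg left, which is clockwise.
- **Turquoise and orange:** the L at (430,265) and the orange pot at (299,168) are decoys.
- **Pot:** the white pot is at (261,188).
- **Tray:** it is centred near (146,243), with the block at upper left (137,217).

Next I'll confirm this in an enlarged crop and measure.

```bash
cat > h.py <<'E'
from workcell import env, eyes
import cv2,numpy as np
def ray(f,uv,z):
    uv=np.atleast_2d(np.asarray(uv,float)); P=f["pose"]
    d=np.c_[(uv[:,0]-f["cx"])/f["fx"],(uv[:,1]-f["cy"])/f["fy"],np.ones(len(uv))]@P[:3,:3].T
    return P[:3,3]+d*((z-P[2,3])/d[:,2])[:,None]
def pix(f,p):
    P=f["pose"];c=(np.atleast_2d(p)-P[:3,3])@P[:3,:3]
    return np.c_[c[:,0]/c[:,2]*f["fx"]+f["cx"],c[:,1]/c[:,2]*f["fy"]+f["cy"]]
E
python3 - <<'E'
from h import *
f=eyes.grab_frame("top");im=f["frame"]
hsv=cv2.cvtColor(im,cv2.COLOR_RGB2HSV)
light=((hsv[...,2]>165)&(im[...,0].astype(int)>150)&(hsv[...,1]<150)).astype(np.uint8)
out=cv2.cvtColor(im,cv2.COLOR_RGB2BGR).copy()
for n,(x0,y0,x1,y1) in dict(B=(318,195,380,282),A=(230,230,302,315),pot=(245,172,280,205)).items():
    m=np.zeros_like(light);m[y0:y1,x0:x1]=light[y0:y1,x0:x1]
    c=max(cv2.findContours(m,0,1)[0],key=cv2.contourArea)
    a=cv2.approxPolyDP(c,5,True)[:,0]
    print(n,cv2.contourArea(c));print(np.c_[a,ray(f,a,40)[:,:2].round(0)].tolist())
m=np.zeros_like(light);r=(slice(185,300),slice(95,195))
m[r]=((hsv[...,0]>5)&(hsv[...,0]<16)&(hsv[...,1]>110)&(hsv[...,2]>120))[r]
c=max(cv2.findContours(m,0,1)[0],key=cv2.contourArea);b=cv2.boxPoints(cv2.minAreaRect(c))
print("tray",cv2.contourArea(c),np.c_[b,ray(f,b,25)[:,:2]].round(0).tolist())
cv2.imwrite("pics/c1.png",np.hstack([cv2.resize(out[160:320,230:390],None,fx=3,fy=3,interpolation=2),cv2.resize(out[180:310,95:195],(320,416),interpolation=2)[:480] if 0 else cv2.copyMakeBorder(cv2.resize(out[180:310,95:195],None,fx=3,fy=3,interpolation=2),0,90,0,0,0)]))
E
```

```text
B 1732.0
[[358.0, 201.0, 616.0, -373.0], [341.0, 204.0, 609.0, -331.0], [348.0, 251.0, 494.0, -343.0], [325.0, 256.0, 483.0, -287.0], [328.0, 274.0, 441.0, -292.0], [370.0, 268.0, 453.0, -393.0]]
A 1753.5
[[237.0, 247.0, 509.0, -77.0], [240.0, 265.0, 466.0, -84.0], [265.0, 261.0, 474.0, -144.0], [276.0, 307.0, 367.0, -168.0], [293.0, 305.0, 371.0, -208.0], [278.0, 237.0, 531.0, -176.0]]
pot 268.5
[[268.0, 177.0, 680.0, -154.0], [252.0, 178.0, 678.0, -114.0], [253.0, 196.0, 633.0, -116.0], [270.0, 195.0, 635.0, -158.0], [270.0, 186.0, 657.0, -158.0], [255.0, 187.0, 655.0, -121.0]]
tray 5183.5 [[105.0, 281.0, 434.0, 238.0], [121.0, 193.0, 649.0, 210.0], [182.0, 205.0, 617.0, 59.0], [166.0, 293.0, 405.0, 92.0]]
```

View pics/c1.png

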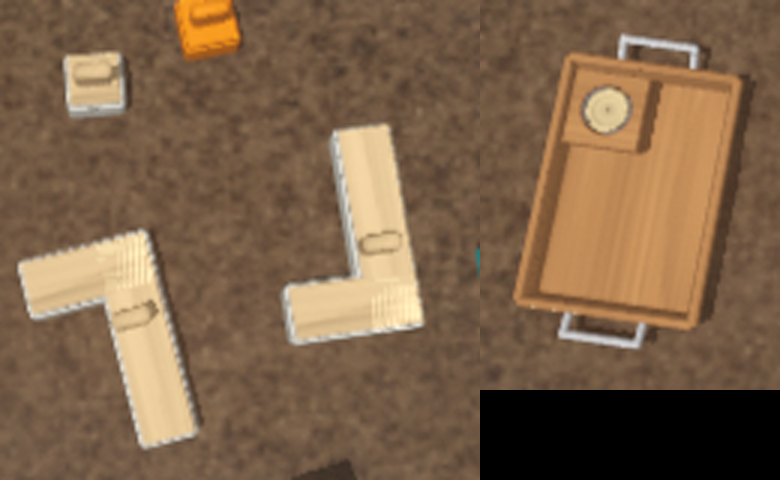

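Crop: white dish B is confirmed as the fitting one. Its corner is at crop (420,325), with the arm up, the leg left and the tab at (380,242), which is about full-image (357,241). The white pot's tab is at crop (95,72), about (262,184). The tray's block is at its upper left, so the tray's yaw is about -7°. Moving above dish B.

send_rows(grip=[0.2, 0.2, 0.2, 0.2, 0.2, 0.2, 0.2, 0.2], xyz=[[0.311, 0.182, -0.02], [0.311, 0.182, -0.02], [0.311, 0.182, -0.02], [0.311, 0.182, -0.02], [0.311, 0.182, -0.02], [0.311, 0.182, -0.02], [0.311, 0.182, -0.02], [0.311, 0.182, -0.02]], yaw=[7, 14, 21, 28, 35, 42, 49, 56])

```text
time_s: 0.82
ee_pos: [494.4, -367.4, 195.1]
ee_rot: [-180.0, -0.0, 77.3]
force: [1.7, -0.3, -0.5]
gripper_width: 54.5
gripper_force: 0.0
```

```bash
python3 -c "
from h import *
s=env.state();print(s['time_s'],s['ee_pos'],s['ee_rot'],s['qpos'])"
```

```text
0.8167 [ 494.3528976  -367.38884105  195.14101561] [-1.79976081e+02 -8.22656282e-03  7.73103774e+01] [-3.76870672e+01  2.26840663e+01  8.57131592e+01 -2.79403903e-03
  7.16279292e+01 -2.49965651e+01]
```

send_rows(grip=[0.2, 0.2, 0.2, 0.2, 0.2], xyz=[[0, 0, 0], [0, 0, 0], [0, 0, 0], [0, 0, 0], [0, 0, 0]], yaw=[7, 14, 20, 20, 20])

```text
time_s: 1.23
ee_pos: [492.8, -368.7, 195.2]
ee_rot: [-180.0, -0.0, 96.8]
force: [0.0, -0.5, -1.0]
gripper_width: 54.9
gripper_force: 0.0
```

Run:
```python
from h import *
f=eyes.grab_frame("wrist");cv2.imwrite("pics/w1.png",f["frame"][:,:,::-1])
print(f["pose"].round(2).tolist(),f["fx"]);s=env.state();print(s['ee_pos'],s['ee_rot'])
g=np.array([517,-355,61.]);print(pix(f,[g]))
```

```text
[[0.99, 0.11, 0.03, 483.3], [0.12, -0.95, -0.28, -288.33], [-0.0, 0.29, -0.96, 366.08], [0.0, 0.0, 0.0, 1.0]] 290.02075403012077
[ 492.73230255 -368.85733393  195.26048411] [-1.79986927e+02 -2.37854367e-02  9.68005777e+01]
[[300.13502422 194.54622175]]
```

View pics/w1.png

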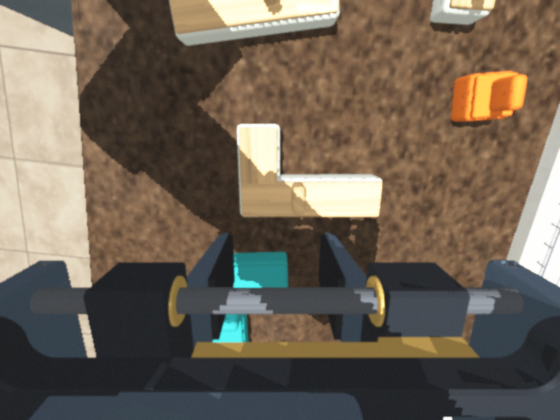

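Wrist view: dish B is at pixels (238-381, 124-217), square with the image, so the tool yaw is nearly right. The tab blends into the lid near (300,190). Measuring its lid outline.

```bash
cat >> h.py <<'E'
def outline(f,box,z=40,eps=6,off=0):
    "rectified wood/white mask on plane z -> contour in world mm"
    x0,y0,x1,y1=box;im=f["frame"];h=cv2.cvtColor(im,cv2.COLOR_RGB2HSV)
    m=np.zeros(im.shape[:2],np.uint8)
    m[y0:y1,x0:x1]=((h[...,2]>150)&(h[...,1]<140))[y0:y1,x0:x1]
    m=cv2.morphologyEx(m,cv2.MORPH_OPEN,np.ones((3,3)))
    c=max(cv2.findContours(m,0,1)[0],key=cv2.contourArea)[:,0]
    a=cv2.approxPolyDP(c,eps,True)[:,0]
    return c,a
def edge(f,c,p,q,z):
    "fit a world line to contour points between pixels p,q"
    p,q=np.float64(p),np.float64(q);d=q-p;L=np.hypot(*d);d/=L
    r=c-p;t=r@d;n=np.abs(r@[-d[1],d[0]])
    w=ray(f,c[(t>.1*L)&(t<.9*L)&(n<4)],z)[:,:2].astype(np.float32)
    v=cv2.fitLine(w,cv2.DIST_HUBER,0,.01,.01).ravel()
    return v
E
python3 - <<'E'
from h import *
f=eyes.grab_frame("wrist")
c,a=outline(f,(225,110,400,230));print(np.c_[a,ray(f,a,40)[:,:2]].round(1).tolist())
n=len(a)
for i in range(n):
    if np.hypot(*(a[i]-a[(i+1)%n]))>30:
        v=edge(f,c,a[i],a[(i+1)%n],40);print(a[i],a[(i+1)%n],v.round(2),np.degrees(np.arctan(v[1]/v[0]) if abs(v[0])>abs(v[1]) else -np.arctan(v[0]/v[1])).round(2))
E
```

```text
[[237.0, 124.0, 440.8, -290.9], [242.0, 214.0, 454.8, -391.0], [379.0, 215.0, 614.8, -373.2], [382.0, 180.0, 609.1, -332.0], [370.0, 169.0, 593.0, -321.4], [281.0, 175.0, 494.6, -340.0], [279.0, 125.0, 485.8, -286.6]]
[237 124] [242 214] [ 1.3000e-01 -9.9000e-01  4.4717e+02 -3.4004e+02] 7.45
[242 214] [379 215] [ 9.9000e-01  1.0000e-01  5.4190e+02 -3.8263e+02] 5.88
[379 215] [382 180] [ 1.3000e-01 -9.9000e-01  6.1244e+02 -3.5226e+02] 7.24
[370 169] [281 175] [ 9.900e-01  1.200e-01  5.450e+02 -3.328e+02] 6.8
[281 175] [279 125] [ 1.2000e-01 -9.9000e-01  4.8910e+02 -3.1342e+02] 6.95
[279 125] [237 124] [ 9.9000e-01  1.2000e-01  4.6125e+02 -2.8742e+02] 6.8
```

send_rows(grip=[0.2, 0.2, 0.2, 0.2, 0.2, 0.2, 0.2, 0.2], xyz=[[0.022, 0.015, 0], [0.022, 0.015, -0.03], [0.022, 0.015, -0.06], [0.022, 0.015, -0.09], [0.022, 0.015, -0.12], [0.022, 0.015, -0.14], [0.022, 0.015, -0.151], [0.022, 0.015, -0.151]], yaw=[0, 0, 0, 0, 0, 0, 0, 0])

```text
time_s: 2.0
ee_pos: [513.9, -353.4, 42.4]
ee_rot: [-179.9, -0.1, 96.9]
force: [0.4, -0.8, 0.2]
gripper_width: 54.5
gripper_force: 0.0
```

send_rows(grip=[-0.3, -0.6, -0.8, -1, -1, -1, -1, -1], grip_force=35, xyz=[[0, 0, 0], [0, 0, 0], [0, 0, 0], [0, 0, 0], [0, 0, 0], [0, 0, 0], [0, 0, 0], [0, 0, 0]], yaw=[0, 0, 0, 0, 0, 0, 0, 0])

```text
time_s: 2.67
ee_pos: [515.0, -354.0, 45.0]
ee_rot: [180.0, 0.0, 97.0]
force: [-0.4, 0.6, 2.9]
gripper_width: 13.8
gripper_force: 35.0
```

send_rows(grip=[-1, -1, -1, -1, -1], xyz=[[0, 0, 0.02], [0, 0, 0.05], [0, 0, 0.08], [0, 0, 0.11], [0, 0, 0.11]], yaw=[0, 0, 0, 0, 0])

```text
time_s: 3.08
ee_pos: [517.8, -355.9, 160.7]
ee_rot: [179.5, 0.4, 97.0]
force: [1.1, 0.1, -0.9]
gripper_width: 13.7
gripper_force: 35.0
```

Run:
```python
from h import *
f=eyes.grab_frame("top");im=f["frame"]
# rectify tray region at z=30, 0.5 mm/px, x up, y left
def rect(z):
    w=np.float32([[660,270],[660,30],[380,30],[380,270]])
    p=pix(f,np.c_[w,[z]*4]).astype(np.float32)
    H=cv2.getPerspectiveTransform(p,np.float32([[0,0],[480,0],[480,560],[0,560]]))
    return cv2.warpPerspective(im,H,(480,560),flags=cv2.INTER_CUBIC)
r=rect(30);h=cv2.cvtColor(r,cv2.COLOR_RGB2HSV)
m=((h[...,0]>5)&(h[...,0]<17)&(h[...,1]>110)&(h[...,2]>115)).astype(np.uint8)
c=max(cv2.findContours(cv2.morphologyEx(m,cv2.MORPH_OPEN,np.ones((9,9))),0,1)[0],key=cv2.contourArea)
R=cv2.minAreaRect(c);print("rim",R, "centre world",660-R[0][1]/2,270-R[0][0]/2)
w=eyes.grab_frame("wrist")["frame"]
cv2.imwrite("pics/t2.png",np.hstack([cv2.resize(r,(360,420)),cv2.resize(w,(420,420))])[:,:,::-1])
cv2.imwrite("pics/r8.png",rect(8)[:,:,::-1]); cv2.imwrite("pics/r30.png",r[:,:,::-1])
s=env.state();print(s['ee_pos'],s['ee_rot'],s['force'],s['torque'])
```

```text
rim ((244.86349487304688, 268.4781494140625), (301.64337158203125, 424.4019775390625), 9.090276718139648) centre world 525.7609252929688 147.56825256347656
[ 515.07288813 -353.96887586  154.99931088] [1.79934024e+02 5.39087511e-02 9.69570459e+01] [-0.85277095  1.10123198 -2.92175923] [-0.00891358 -0.13061749 -0.01333288]
```

View pics/t2.png

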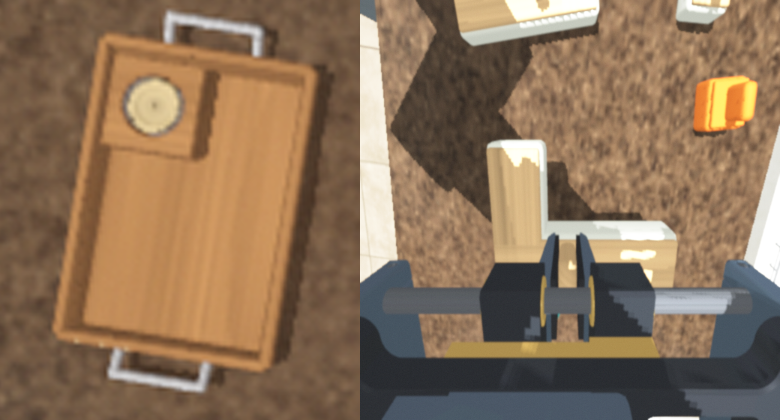

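The rectified tray on the left has rim corners near (100,36), (318,66), (272,368) and (55,338). On the right, the dish hangs level in the fingers. The tray yaw is still rough, so I'll move closer and measure it from the wrist camera.

send_rows(grip=[-1, -1, -1, -1, -1, -1, -1, -1], xyz=[[0, 0.02, 0], [0, 0.05, 0], [0, 0.08, 0], [0, 0.11, 0], [0, 0.145, 0], [0, 0.18, 0], [0, 0.21, 0], [0, 0.23, 0]], yaw=[-1, -3, -5, -7, -9, -11, -13, -15])

```text
time_s: 3.85
ee_pos: [512.7, -120.7, 152.0]
ee_rot: [-179.7, -0.1, 81.9]
force: [0.7, 0.2, -1.8]
gripper_width: 13.6
gripper_force: 35.0
```

send_rows(grip=[-1, -1, -1, -1, -1, -1, -1, -1], xyz=[[0, 0.025, 0], [0, 0.055, 0], [0, 0.085, 0], [0, 0.105, 0], [0, 0.12, 0], [0, 0.13, 0], [0, 0.13, 0], [0, 0.13, 0]], yaw=[0, 0, 0, 0, 0, 0, 0, 0])

```text
time_s: 4.52
ee_pos: [514.2, 6.0, 153.3]
ee_rot: [-179.9, 0.1, 82.0]
force: [-0.7, 0.3, -2.0]
gripper_width: 13.9
gripper_force: 35.0
```

Run:
```python
from h import *
f=eyes.grab_frame("wrist");np.save("w3.npy",f["pose"]);cv2.imwrite("pics/w3.png",f["frame"][:,:,::-1])
s=env.state();print(s['time_s'],s['ee_pos'],s['ee_rot'],s['qpos'],s['force'])
```

```text
4.5667 [514.45966143   5.48014165 153.61968117] [-1.79908858e+02  5.21463080e-02  8.19624632e+01] [-6.44400233e-01  1.57096627e+01  1.02724318e+02 -4.54284667e-02
  6.16631207e+01  7.41477477e+00] [ 0.47443341 -0.09135896 -2.34008475]
```

View pics/w3.png

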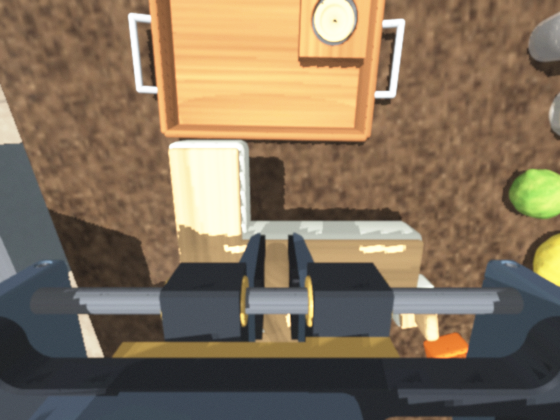

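Wrist view: the near part of the tray is in the picture. Its near rim edge runs (163,138)–(372,138), its side rims go up from those corners, and the block's near top edge runs (299,54)–(366,57). The held dish hangs clear below it. Fitting these edges.

```bash
cat > m.py <<'E'
from h import *
f=eyes.grab_frame("wrist");im=f["frame"]
h=cv2.cvtColor(im,cv2.COLOR_RGB2HSV)
m=((h[...,0]>=4)&(h[...,0]<17)&(h[...,1]>125)&(h[...,2]>110)).astype(np.uint8);m[142:]=0;m[:,:145]=0;m[:,390:]=0
m=cv2.morphologyEx(m,cv2.MORPH_OPEN,np.ones((3,3)))
L,R,B=[],[],[]
for y in range(25,128):
    x=np.flatnonzero(m[y]);L.append((x[0]-.5,y))
    if y<18 or y>105 : R.append((x[-1]+.5,y))
    elif 25<y<92: R.append((x[-1]+.5,y))
for x in range(175,362): B.append((x,np.flatnonzero(m[:,x])[-1]+.5))
ln={}
for n,p in dict(L=L,R=R,B=B).items():
    w=ray(f,p,30)[:,:2].astype(np.float32);v=cv2.fitLine(w,cv2.DIST_WELSCH,0,.01,.01).ravel().astype(float)
    d=(w-v[2:])@[-v[1],v[0]];a=np.degrees(np.arctan2(v[1],v[0]))
    ln[n]=v;print(n,v.round(3),"yaw",((a+45)%90-45).round(2),"res",np.median(abs(d)).round(2))
def X(a,b):
    t=np.linalg.solve(np.c_[a[:2],-b[:2]],b[2:]-a[2:]);return a[2:]+t[0]*a[:2]
p,q=X(ln["L"],ln["B"]),X(ln["R"],ln["B"]);print("corners",p,q,"width",np.hypot(*(q-p)),"mid",(p+q)/2)
g=cv2.cvtColor(im,cv2.COLOR_RGB2GRAY)
for n,z,c in(("block",30,[(299,54.5),(366,57)]),("floor",8,[(175,125.5),(357,123.5)])):
    print(n,ray(f,c,z)[:,:2].round(1).tolist())
cv2.imwrite("pics/w4.png",cv2.resize(im[0:150,125:415,::-1],None,fx=2.7,fy=2.7,interpolation=2))
E
python3 m.py
```

```text
L [7.80000e-02 9.97000e-01 4.21552e+02 1.45885e+02] yaw -4.49 res 0.89
R [1.57000e-01 9.88000e-01 6.23851e+02 1.18782e+02] yaw -9.05 res 0.27
B [ 9.87000e-01 -1.58000e-01  5.35258e+02  7.18860e+01] yaw -9.12 res 0.22
corners [417.22499203  90.82493622] [614.35934092  59.19346536] width 199.65595774211673 mid [515.79216648  75.00920079]
block [[554.8, 144.9], [615.1, 134.3]]
floor [[420.8, 101.3], [609.2, 76.7]]
```

View pics/w4.png

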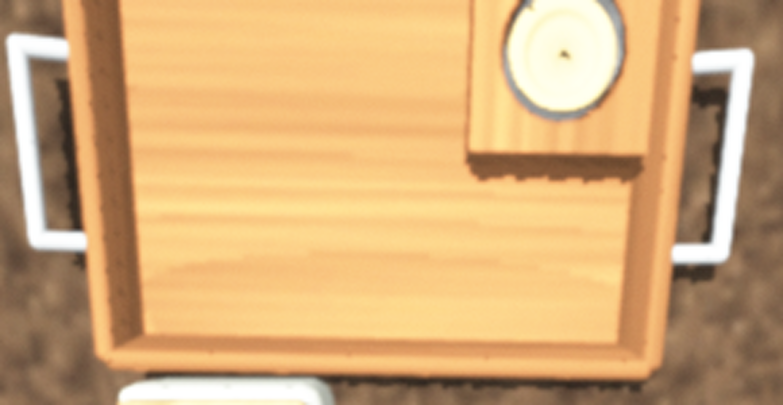

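Run:
```python
from h import *
f=eyes.grab_frame("wrist")
a=np.radians(-9.1);R=np.array([[np.cos(a),-np.sin(a)],[np.sin(a),np.cos(a)]])
c=np.array([526,147.])
for n,uv,z in[("blockL (30,0)",(298.3,57.8),30),("blockR (90,0)",(363.9,57.8),30),("floorBL(-90,-60)",(178.7,124.1),8),("floorBR(90,-60)",(353.9,127),8),("rimL",(150.2,0),30),("rimL",(160.9,132.6),30),("rimR",(384.3,0),30),("rimR",(369.4,138.9),30),("tealight (60,30)",(334.3,19.3),33)]:
    w=ray(f,uv,z)[0,:2];print(n,w.round(1),((w-c)@R).round(1))
t=eyes.grab_frame("top")
r=cv2.imread("pics/t2.png")
for n,(u,v) in dict(tea=(154,105),bl=(100,36),br=(318,66),cr=(272,368),cl=(55,338)).items():
    w=np.array([660-v/.75/2,270-u/.75/2]);print(n,((w-c)@R).round(1))
s=env.state();print(s["ee_pos"],s["ee_rot"])
```

```text
blockL (30,0) [554.2 142.1] [28.6 -0.4]
blockR (90,0) [613.6 133.6] [88.6  0.7]
floorBL(-90,-60) [425.2 102. ] [-92.4 -60.4]
floorBR(90,-60) [606.2  73.4] [ 90.8 -60. ]
rimL [432.  205.2] [-102.    42.6]
rimL [413.1  95.6] [-103.4  -68.7]
rimR [633.6 176.5] [101.6  46.1]
rimR [615.   60.8] [101.5 -71. ]
tealight (60,30) [588.7 167.2] [58.7 29.9]
tea [60.  30.2]
bl [99.7 73. ]
br [102.9 -73.6]
cr [-100.7  -75.2]
cl [-103.8   70.8]
[514.85270788   5.17163827 154.24666349] [-1.79982047e+02  2.06908268e-02  8.18879114e+01]
```

Run:
```python
from h import *
f=eyes.grab_frame("wrist");s=env.state()
a=np.radians(-8.1);R=np.array([[np.cos(a),-np.sin(a)],[np.sin(a),np.cos(a)]])
t=np.array([515,5.5])
for z in(140,149):
  for n,uv in[("legend y78",(207,141)),("legleft x-68",(171,147)),("legR x-20",(249,147)),("armin y18",(330,221)),("armR x100",(420,237))]:
    print(z,n,((ray(f,uv,z)[0,:2]-t)@R).round(1))
```

```text
140 legend y78 [-43.1  72. ]
140 legleft x-68 [-65.8  68.4]
140 legR x-20 [-17.1  68.4]
140 armin y18 [36.  19.8]
140 armR x100 [98.   8.3]
149 legend y78 [-41.   72.4]
149 legleft x-68 [-62.6  69. ]
149 legR x-20 [-16.3  69. ]
149 armin y18 [34.2 22.7]
149 armR x100 [93.2 11.8]
```

send_rows(grip=[-1, -1, -1, -1, -1, -1, -1, -1], xyz=[[-0.002, 0.02, 0], [-0.004, 0.05, 0], [-0.006, 0.08, 0], [-0.009, 0.105, 0], [-0.009, 0.121, 0], [-0.009, 0.121, -0.025], [-0.009, 0.121, -0.05], [-0.009, 0.121, -0.065]], yaw=[-0.7, -0.7, -0.7, -0.7, -0.7, -0.7, -0.7, -0.7])

```text
time_s: 5.43
ee_pos: [504.9, 126.7, 87.7]
ee_rot: [-179.9, 0.1, 81.3]
force: [-0.5, -0.1, -2.8]
gripper_width: 14.0
gripper_force: 35.0
```

send_rows(grip=[-1, -1], xyz=[[0, 0, 0], [0, 0, 0]], yaw=[0, 0])

```text
time_s: 5.6
ee_pos: [505.8, 126.6, 89.2]
ee_rot: [-179.9, 0.0, 81.2]
force: [0.3, 0.4, -1.7]
gripper_width: 13.9
gripper_force: 35.0
```

Run:
```python
from h import *
f=eyes.grab_frame("wrist")
s=env.state();print(s['time_s'],s['ee_pos'],s['ee_rot'],s['force'])
t=eyes.grab_frame("top")["frame"]
cv2.imwrite("pics/w5.png",np.hstack([cv2.resize(f["frame"],(480,360)),cv2.resize(t[170:310,80:200],(309,360),interpolation=2)])[:,:,::-1])
```

```text
5.65 [506.71172963 126.86907433  90.15896674] [ 1.79930855e+02 -2.29095781e-02  8.12164284e+01] [ 0.66720951  0.84054366 -2.75330074]
```

View pics/w5.png

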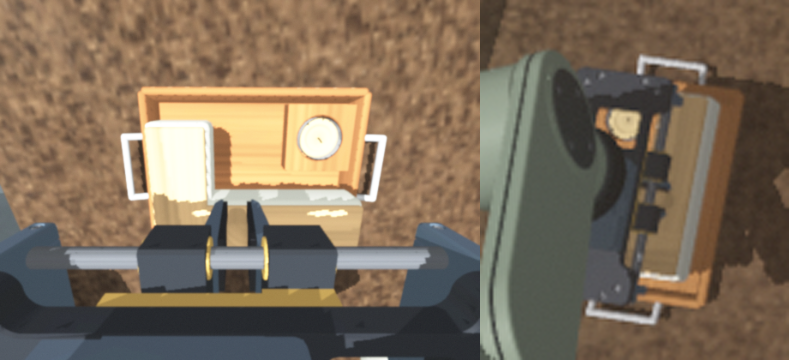

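The wrist view shows the dish aligned over the tray: leg at left (147-212, 122-220), with the block at (325,138) clear of the arm. Lowering with a force watch.

send_rows(grip=[-1, -1, -1, -1, -1, -1, -1], xyz=[[0, 0, -0.006], [0, 0, -0.012], [0, 0, -0.018], [0, 0, -0.024], [0, 0, -0.029], [0, 0, -0.032], [0, 0, -0.032]], yaw=[0, 0, 0, 0, 0, 0, 0])

```text
time_s: 6.28
ee_pos: [505.3, 127.0, 56.6]
ee_rot: [-179.9, 0.0, 81.3]
force: [1.2, 0.4, -3.1]
gripper_width: 13.6
gripper_force: 35.0
```

send_rows(grip=[-1, -1, -1, -1, -1], xyz=[[0, 0, -0.001], [0, 0, -0.002], [0, 0, -0.003], [0, 0, -0.004], [0, 0, -0.004]], yaw=[0, 0, 0, 0, 0])

```text
time_s: 6.7
ee_pos: [505.9, 127.1, 53.5]
ee_rot: [180.0, 0.0, 81.3]
force: [0.4, -0.6, -2.9]
gripper_width: 13.6
gripper_force: 35.0
```

Force is still only the dish's weight, so nothing has touched yet. A little further.

send_rows(grip=[-1, -1, -1, -1], xyz=[[0, 0, -0.0005], [0, 0, -0.001], [0, 0, -0.0015], [0, 0, -0.0015]], yaw=[0, 0, 0, 0])

```text
time_s: 7.03
ee_pos: [506.0, 127.2, 52.9]
ee_rot: [180.0, -0.0, 81.3]
force: [-2.3, -0.0, 4.8]
gripper_width: 13.8
gripper_force: 35.0
```

Contact at the seated height. Releasing and rising.

send_rows(grip=[-0.3, 0, 0, 0, 0, 0, 0, 0], xyz=[[0, 0, 0], [0, 0, 0], [0, 0, 0], [0, 0, 0.005], [0, 0, 0.025], [0, 0, 0.05], [0, 0, 0.08], [0, 0, 0.1]], yaw=[0, 0, 0, 0, 0, 0, 0, 0])

```text
time_s: 7.7
ee_pos: [506.8, 127.3, 154.7]
ee_rot: [179.8, -0.1, 81.3]
force: [0.4, 0.1, -0.5]
gripper_width: 45.7
gripper_force: 0.0
```

send_rows(grip=[0, 0, 0, 0, 0, 0, 0, 0], xyz=[[0.02, -0.03, 0], [0.04, -0.06, 0], [0.06, -0.1, 0], [0.08, -0.13, 0.03], [0.09, -0.17, 0.04], [0.1, -0.2, 0.05], [0.1, -0.22, 0.05], [0.1, -0.22, 0.05]], yaw=[1, 3, 5, 7, 8, 8, 8, 8])

```text
time_s: 8.37
ee_pos: [606.8, -97.4, 202.9]
ee_rot: [179.9, 0.1, 89.0]
force: [0.5, -0.0, -0.3]
gripper_width: 45.9
gripper_force: 0.0
```

Run:
```python
from h import *
f=eyes.grab_frame("wrist");t=eyes.grab_frame("top")["frame"]
s=env.state();print(s['time_s'],s['ee_pos'],s['ee_rot'],s['qpos'])
cv2.imwrite("pics/w6.png",np.hstack([cv2.resize(f["frame"],(480,360)),cv2.resize(t[170:310,80:200],(309,360),interpolation=2)])[:,:,::-1])
```

```text
8.4667 [605.61937927 -93.30489216 201.87269581] [-1.79971944e+02 -4.33133572e-02  8.91541762e+01] [-9.85481072e+00  2.21651591e+01  8.55411159e+01  4.02868049e-02
  7.23282217e+01 -9.02123874e+00]
```

View pics/w6.png

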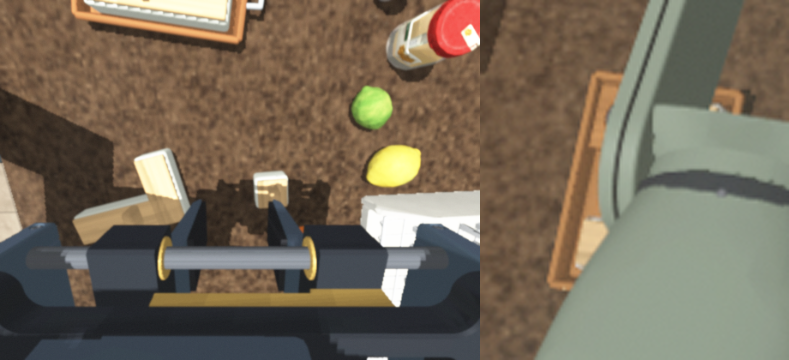

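Left: the pot is ahead of the fingers at (272,188) of the resized wrist view, and the dish lies inside the tray at the top. Right: the arm hides the tray. Measuring the pot outline.

Run:
```python
from h import *
for cam,box in(("wrist",(280,185,348,262)),("top",(245,170,282,206))):
    f=eyes.grab_frame(cam);c,a=outline(f,box,eps=4)
    r=cv2.minAreaRect(ray(f,c,40)[:,:2].astype(np.float32))
    print(cam,cv2.contourArea(c),np.c_[a,ray(f,a,40)[:,:2]].round(0).tolist(),r)
f=eyes.grab_frame("wrist");im=f["frame"];h=cv2.cvtColor(im,cv2.COLOR_RGB2HSV)
for y in range(190,262,6): print(y,' '.join('%d/%d'%(h[y,x,1],h[y,x,2]) for x in range(286,346,5)))
```

```text
wrist 1107.5 [[330.0, 203.0, 669.0, -100.0], [297.0, 206.0, 630.0, -103.0], [301.0, 244.0, 635.0, -152.0], [307.0, 227.0, 642.0, -130.0], [310.0, 233.0, 646.0, -138.0], [315.0, 229.0, 652.0, -133.0], [335.0, 241.0, 677.0, -149.0], [336.0, 209.0, 677.0, -108.0]] ((654.2697143554688, -125.86129760742188), (46.56653594970703, 50.397212982177734), 3.3955817222595215)
top 12.0 [[252.0, 186.0, 658.0, -114.0], [254.0, 192.0, 643.0, -119.0]] ((650.4878540039062, -116.4532699584961), (4.913471698760986, 15.180506706237793), 89.56239318847656)
190 103/166 104/132 108/128 108/116 96/106 111/101 108/116 107/141 103/121 108/142 105/131 106/125
196 104/120 107/129 107/126 106/113 105/126 109/122 107/129 106/108 107/114 109/112 107/112 110/135
202 114/119 105/129 108/120 107/126 104/130 107/121 107/131 104/113 109/126 105/109 110/130 105/126
208 106/99 110/118 98/146 15/208 15/208 13/211 13/213 14/217 13/220 14/220 104/118 115/109
214 99/49 88/58 49/78 2/251 1/254 1/254 3/253 6/251 27/227 29/247 25/155 90/48
220 102/55 100/64 67/65 45/163 107/138 108/172 104/174 103/166 104/177 104/171 68/153 103/62
226 94/49 101/58 88/61 22/231 101/222 89/241 104/192 104/142 105/160 104/170 66/154 93/55
232 92/47 92/50 91/56 26/169 108/144 104/162 103/148 81/138 107/150 104/169 66/162 94/57
238 91/53 89/46 93/55 19/171 105/146 104/155 21/37 79/100 74/100 100/166 68/162 98/57
244 101/63 100/61 98/65 18/167 106/149 109/155 26/30 51/50 72/82 70/80 100/127 102/55
250 92/64 91/59 94/60 94/54 96/61 95/62 18/28 16/32 67/76 65/79 73/77 90/51
256 97/58 97/58 90/51 94/54 97/63 91/53 8/31 9/28 60/55 70/80 72/78 57/72
```

Run:
```python
from h import *
f=eyes.grab_frame("wrist")
print(f["pose"][:3,3],env.state()["ee_pos"],env.state()["ee_rot"])
for n,uv,z in[("lid+y",(320,218.5),40),("base+y",(315,205.5),0),("lid-y",(306,246),40),("lid-x",(304.5,235),40),("lid+x",(336.5,230),40),("body+x",(338.5,225),40),("body-x",(300,225),40)]: print(n,ray(f,uv,z)[0,:2].round(1))
im=cv2.cvtColor(f["frame"],cv2.COLOR_RGB2GRAY)
print(im[198:256,311]);print(im[232,288:346])
t=eyes.grab_frame("top");print(pix(t,[[655,-134,61],[655,-134,72],[655,-134,40]]))
```

```text
[606.59212384 -10.64263762 372.66871229] [605.57733478 -91.48507727 201.80887566] [-1.79964744e+02 -2.62538532e-02  8.93510336e+01]
lid+y [ 657.7 -117.3]
base+y [ 656.6 -111.9]
lid-y [ 641.4 -152.8]
lid-x [ 639.3 -138.3]
lid+x [ 678.2 -132.2]
body+x [ 680.3 -125.8]
body-x [ 633.7 -125.3]
[108 110 105 102 100  94  93 111 157 192 206 211 215 228 246 253 254 246
 220 191 157 147 147 151 180 233 245 245 235 199 154 139 141 139 137 134
 135 135 133 134 131 132 132 132 132 132 133 132 131 121  94  64  52  50
  51  49  47  48]
[ 41  42  43  41  40  40  41  43  50  74 118 155 167 163 139 131 129 126
 122 119 122 128 135 137 139 136 130 125 125 127 120 114 113 121 128 130
 131 128 129 127 131 139 146 145 142 138 138 141 139 112  66  47  49  47
  44  45  46  46]
[[259.78786615 185.02869521]
 [259.60336843 183.91695832]
 [260.1296264  187.08805667]]
```

send_rows(grip=[0, 0, 0, 0, 0, 0, 0, 0], xyz=[[0.025, -0.022, 0], [0.05, -0.043, 0], [0.05, -0.043, -0.03], [0.05, -0.043, -0.065], [0.05, -0.043, -0.1], [0.05, -0.043, -0.13], [0.05, -0.043, -0.15], [0.05, -0.043, -0.157]], yaw=[2, 4, 4, 4, 4, 4, 4, 4])

```text
time_s: 9.38
ee_pos: [653.4, -134.2, 40.8]
ee_rot: [-179.6, -0.1, 93.3]
force: [-0.3, -0.4, 0.6]
gripper_width: 45.8
gripper_force: 0.0
```

send_rows(grip=[0, 0, -0.4, -0.7, -1, -1, -1, -1], grip_force=25, xyz=[[0, 0, 0], [0, 0, 0], [0, 0, 0], [0, 0, 0], [0, 0, 0], [0, 0, 0], [0, 0, 0], [0, 0, 0]], yaw=[0, 0, 0, 0, 0, 0, 0, 0])

```text
time_s: 10.05
ee_pos: [656.2, -135.9, 45.4]
ee_rot: [179.9, 0.0, 93.3]
force: [-0.3, 0.1, 1.5]
gripper_width: 13.7
gripper_force: 25.0
```

send_rows(grip=[-1, -1, -1, -1, -1, -1, -1, -1], xyz=[[0, 0, 0.02], [0, 0, 0.05], [0, 0, 0.08], [0, 0, 0.11], [-0.015, 0.025, 0.11], [-0.03, 0.05, 0.11], [-0.045, 0.08, 0.11], [-0.06, 0.105, 0.11]], yaw=[0, 0, 0, 0, -2, -4, -6, -8])

```text
time_s: 10.72
ee_pos: [594.7, -29.6, 154.8]
ee_rot: [-180.0, -0.0, 85.1]
force: [0.7, 0.1, -1.2]
gripper_width: 13.6
gripper_force: 25.0
```

send_rows(grip=[-1, -1, -1, -1, -1, -1, -1], xyz=[[-0.015, 0.025, 0], [-0.03, 0.05, 0], [-0.045, 0.07, 0], [-0.051, 0.08, 0], [-0.056, 0.085, 0], [-0.056, 0.085, 0], [-0.056, 0.085, 0]], yaw=[-2, -4, -4.1, -4.1, -4.1, -4.1, -4.1])

```text
time_s: 11.3
ee_pos: [540.6, 53.5, 155.1]
ee_rot: [179.9, 0.0, 81.2]
force: [-0.4, -0.6, -1.2]
gripper_width: 14.0
gripper_force: 25.0
```

Run:
```python
from h import *
f=eyes.grab_frame("wrist")
s=env.state();print(s['time_s'],s['ee_pos'],s['ee_rot'],s['force'])
cv2.imwrite("pics/w7.png",cv2.resize(f["frame"][0:300,90:470,::-1],None,fx=2,fy=2,interpolation=2)); np.save("p7.npy",f["pose"])
```

```text
11.35 [540.82389628  53.24884822 155.00802943] [1.79941835e+02 2.49432647e-02 8.11256444e+01] [-0.81918424 -0.36360127 -0.83625373]
```

View pics/w7.png

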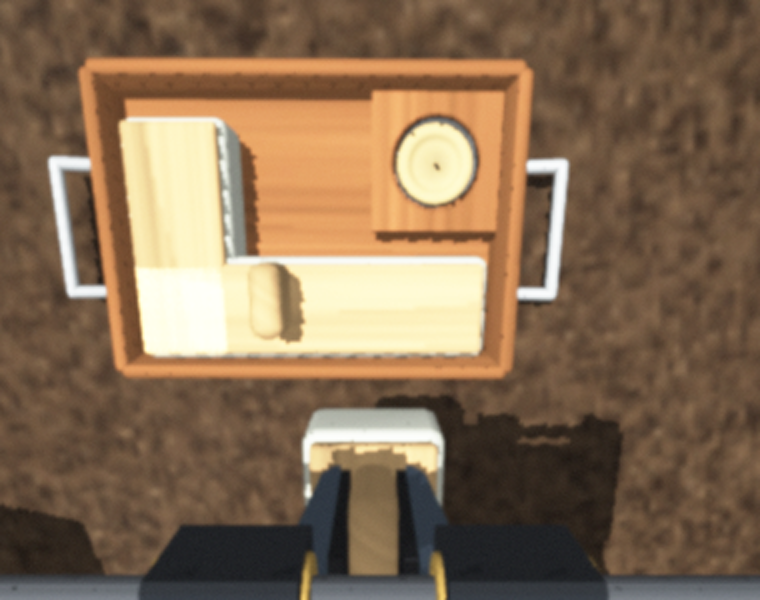

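The last picture shows the dish flat and square in the tray: leg at left, arm along the near side, block clear. The free square spans roughly crop x 243–371, y 98–258. The pot hangs level at (373,440). Working out the gap centre and the pot's offset in the grip.

Run:
```python
from h import *
f=eyes.grab_frame("wrist");s=env.state();t=s["ee_pos"][:2];print(t)
a=np.radians(-8.8);R=np.array([[np.cos(a),-np.sin(a)],[np.sin(a),np.cos(a)]]);c=np.array([525.2,147.1])
T=lambda u,v,z,o=c:((ray(f,(u/2+90,v/2),z)[0,:2]-o)@R).round(1)
for n,q in dict(blockTL=(371,90,30),blockBL=(373,232,30),blockBR=(496,232,30),tea=(436,163,32),floorFL=(125,98,8),floorFmid=(300,98,8),rimFL=(80,62,30),rimFR=(532,66,30),rimNL=(118,375,30),rimNR=(512,375,30),legRbase=(245,225,8),legRtop=(224,225,48),legLtop=(128,190,48),legend=(170,119,48),armtop=(350,258,48),armright=(486,300,48),arm_near=(300,355,48),tabtop=(266,300,80)).items(): print(n,T(*q))
print("pot rel tcp");
for n,q in dict(left=(306,442,150),right=(442,442,150),facetop=(373,440,150),facebase=(373,411,110)).items(): print(n,T(*q,o=t))
```

```text
[540.82893472  53.16478442]
blockTL [29.4 61.4]
blockBL [30.2  0.3]
blockBR [89.8  0.2]
tea [59.6 30.7]
floorFL [-91.   63.4]
floorFmid [-5.4 63.2]
rimFL [-101.    72.8]
rimFR [101.7  70.9]
rimNL [-102.1  -69.9]
rimNR [102.3 -70.2]
legRbase [-36.1   4.5]
legRtop [-37.3   2.8]
legLtop [-79.   17.6]
legend [-57.4  46.1]
armtop [ 19.6 -11.7]
armright [ 83.2 -30.7]
arm_near [ -5.1 -56.6]
tabtop [-14.3 -28.1]
pot rel tcp
left [-21.2  23.3]
right [22.2 23.2]
facetop [ 0.1 23.9]
facebase [ 0.2 22.7]
```

send_rows(grip=[-1, -1, -1, -1, -1, -1, -1, -1], xyz=[[-0.003, 0.025, 0], [-0.006, 0.055, 0], [-0.009, 0.085, 0], [-0.013, 0.11, 0], [-0.013, 0.125, 0], [-0.013, 0.125, -0.01], [-0.013, 0.125, -0.025], [-0.013, 0.125, -0.04]], yaw=[0, 0, 0, 0, 0, 0, 0, 0])

```text
time_s: 12.07
ee_pos: [527.8, 178.2, 114.2]
ee_rot: [179.9, 0.0, 81.1]
force: [0.4, -0.1, -0.7]
gripper_width: 13.8
gripper_force: 25.0
```

send_rows(grip=[-1, -1, -1, -1, -1, -1, -1, -1], xyz=[[0, 0, 0], [0, 0, -0.01], [0, 0, -0.02], [0, 0, -0.03], [0, 0, -0.04], [0, 0, -0.05], [0, 0, -0.057], [0, 0, -0.057]], yaw=[0, 0, 0, 0, 0, 0, 0, 0])

```text
time_s: 12.73
ee_pos: [525.7, 178.8, 56.1]
ee_rot: [-179.8, 0.1, 81.2]
force: [0.3, -0.5, -1.1]
gripper_width: 13.8
gripper_force: 25.0
```

send_rows(grip=[-1, -1, -1, -1, -1], xyz=[[0, 0, -0.001], [0, 0, -0.002], [0, 0, -0.003], [0, 0, -0.004], [0, 0, -0.004]], yaw=[0, 0, 0, 0, 0])

```text
time_s: 13.15
ee_pos: [527.0, 179.2, 54.2]
ee_rot: [180.0, -0.0, 81.2]
force: [0.1, 0.1, -0.7]
gripper_width: 14.0
gripper_force: 25.0
```

send_rows(grip=[-1, -1, -1, -1], xyz=[[0, 0, -0.0005], [0, 0, -0.001], [0, 0, -0.0015], [0, 0, -0.0015]], yaw=[0, 0, 0, 0])

```text
time_s: 13.48
ee_pos: [527.1, 179.2, 53.4]
ee_rot: [180.0, -0.0, 81.2]
force: [-2.1, -0.5, 4.6]
gripper_width: 13.9
gripper_force: 25.0
```

Contact at the same height as the dish, so the pot is on the floor. Releasing, rising and backing off.

send_rows(grip=[-0.4, -0.2, -0.2, -0.2, -0.2, -0.2, -0.2, -0.2], xyz=[[0, 0, 0], [0, 0, 0], [0, 0, 0], [0, 0, 0.005], [0, 0, 0.025], [0, 0, 0.05], [0, 0, 0.08], [0, 0, 0.11]], yaw=[0, 0, 0, 0, 0, 0, 0, 0])

```text
time_s: 14.15
ee_pos: [526.5, 179.0, 163.6]
ee_rot: [-179.9, 0.0, 81.2]
force: [0.5, 0.1, 0.9]
gripper_width: 36.6
gripper_force: 0.0
```

send_rows(grip=[0, 0, 0, 0, 0, 0, 0, 0], xyz=[[0, -0.03, 0], [0, -0.06, 0], [0, -0.09, 0], [0, -0.115, 0], [0, -0.125, 0], [0, -0.125, 0], [0, -0.125, 0], [0, -0.125, 0]], yaw=[0, 0, 0, 0, 0, 0, 0, 0])

```text
time_s: 14.82
ee_pos: [527.0, 55.1, 162.5]
ee_rot: [180.0, -0.0, 81.2]
force: [0.3, 0.7, -0.1]
gripper_width: 45.6
gripper_force: 0.0
```

Run:
```python
from h import *
f=eyes.grab_frame("wrist");h=cv2.cvtColor(f["frame"],cv2.COLOR_RGB2HSV)
s=env.state();print(s['time_s'],s['ee_pos'],s['ee_rot'],s['gripper_width'])
a=np.radians(-8.8);R=np.array([[np.cos(a),-np.sin(a)],[np.sin(a),np.cos(a)]]);c=np.array([525.2,147.1])
# rectify tray on z=48 (lid level), 1 px = 1 mm, tray axes
q=np.float32([[-110,80],[110,80],[110,-80],[-110,-80]])
p=pix(f,np.c_[q@R.T+c,[48]*4]).astype(np.float32)
W=cv2.warpPerspective(f["frame"],cv2.getPerspectiveTransform(p,np.float32([[0,0],[220,0],[220,160],[0,160]])),(220,160))
H=cv2.cvtColor(W,cv2.COLOR_RGB2HSV)
m=((H[...,1]<125)&(H[...,2]>150)).astype(np.uint8)
for y in range(16,156,5): print(80-y,''.join('#' if m[y,x] else '.' for x in range(0,220,3)))
```

```text
14.8667 [527.02309712  55.31042083 162.47859738] [ 1.79999161e+02 -2.87150410e-02  8.12257688e+01] 46.16154046014636
64 ..........................................................................
59 ..........................................................................
54 .............................###############..............................
49 ............................################..............................
44 ..........################..################.........#####................
39 ..........################..##########.#####.......#########..............
34 ..........################..##########.#####......###########.............
29 #####.....################..##########.#####......############.......#####
24 #.........################..##########.#####......############...........#
19 #.........################..#######...######......###########.............
14 #.........################..################........#######...............
9 #.........################...##############...............................
4 #.........################....................
[... 511 characters left out ...]
....#######################.###############################.........
-36 ..........#######################.###############################.........
-41 ..........#######################..##############################.........
-46 ..........#######################################################.........
-51 ..........#######################################################.........
-56 ...........#####################################################..........
-61 ..........................................................................
-66 ..........................................................................
-71 ..........................................................................
```

```bash
python3 -c "
from workcell import env
print(env.job_done())"
```

```text
the job is handed in; nothing more can be done
None
```

The fitting L-shaped dish and the small square pot are both lying flat in the tray and let go, the mirror-image dish was left where it was, and the job was handed in at about 15 s on the robot's clock.

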